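# Take the reading glass from its stand and hold it over the chip

### The arm

A 6-joint arm with a two-finger parallel gripper is mounted at the origin on the work surface. World frame = base frame: x ahead of the robot, y to its left, z up, the work surface at z = 0. Lengths are in m, angles in rad, forces in N, time in s.
With the tool pointing down it reaches from about 0.25 to 0.8 m from the base axis. Payload 8.5 kg.
Tool frame: the origin (TCP) lies at the very end of the fingers, on their centre line; the grasp point (between the pads) lies 19 mm behind it (bot.pinch_z is the distance from the TCP to the grasp point, in m); z points along the fingers, y is the direction in which the jaws open and shut (so a half turn about z gives the same grasp; the last joint's range is limited). The gripper opens to 85 mm and grips with 20 to 120 N. Pads are 22 mm wide; open, the fingers measure 114 mm over their backs; the gripper's body (76 mm by 85 mm) begins 54 mm behind the grasp point. The pads swing forward as they close: fully open they stand 13 mm farther back than shut.
Start: joints at [1.157, 0.238, -0.013, 1.319, 0, 1.571], TCP at [0.211, 0.481, 0.231] pointing down, gripper open.
Joint ranges: [-2.66, 2.66], [-1.03, 1.9], [-1.14, 1.46], [-1.82, 2.27], [-1.45, 1.34], [-3.14, 3.14]. Speed limits (rad/s): [2.22, 2.22, 2.79, 3.14, 3.14, 3.14].

### API

Orientations are given as a unit quaternion [x, y, z, w].
In Python, from workcell import bot, capture, job gives the robot as it stands.
- The arm moves only by the shell command python3 -m crank 'ROWS' [FORCE]. ROWS is JSON, a list of rows, each a list of 3 entries, a list of its own where there are three numbers: the shift along the tool's x, y, z in m, then the turn, a rotation vector about the tool's x, y, z in rad, then the closure, from 0 (fully open) to 1 (shut). In form: [[[x, y, z], [ax, ay, az], jaw], ...]. A call has 1 to 5 rows; each row shifts and turns the commanded pose from where the row before left it, along the tool's axes as they then stand; what a row does not reach is not made up. A row lasts 1/10 s, in which the tool goes at most 50 mm and 8.59 degrees, less where a joint would pass 70% of its speed; a pose out of reach is approached as far as the arm can. A call with a gripper value outside its range is refused whole. The fingers move at their own pace and stop on an object; FORCE is the grip in N (left out, the last holds). Time passes only in rows, so rows that do not move let the fingers close. It gives the time, the measured TCP pose, the force and the opening at its end, in the units of the state.
- bot.sense(): the state, without advancing time (a new reading comes with each control period).
- capture(name): name is "scene" or "side" or "wrist"; returns a dict with "img" (480x640x3 uint8, blue, green, red), "vertical_fov" (degrees; the focal length in pixels is half the picture's height over the tangent of half this angle, whatever the lens; pixels are square), "cx", "cy" (the principal point, pixels), "R" (3x3) and "t" (3): a world point X has camera coordinates R X + t. Camera axes: x right, y down, z forward; pixel columns grow to the right and rows downward; lengths in m; the calibration is good to about 2 mm. The wrist camera is an equidistant fisheye: a pixel r from the principal point sees the ray r / f radians off the axis. A picture is of the moment at which its call begins. There is no depth.
- job.job_done(): hands the job in, once; it reports no verdict.
The state is a dict: "time": time; "joints": joint angles; "qd": joint speeds; "tau": joint torques, N m; "eef_pos": TCP position; "tool_rot": TCP orientation; "ft_force": force on the tool from outside, world axes, zero at the start; "moment": the same for the moment, N m; "opening": finger opening in m.
Only numpy, scipy, OpenCV 4.12 (cv2) and the standard library are available. Lean on these libraries where they do the work, as an engineer would, in place of code of your own. Each camera call takes 0.05 s, during which the arm holds its last target.

### The job

At the radio flea-market stall, someone wants to read the big square chip on the green circuit board. Draw the magnifying glass out of its sloping stand by the handle, turn it level and hold it centred over that chip, with the glass about 10 cm above it. Finish still holding it there, at rest and clear of everything; keep the gripper off the glass itself, do not let the magnifier touch either circuit board, and leave the boards and the other things on the table where they are.

Things in the scene. Friction and masses are not known exactly. Their poses are not given: they have to be found in the camera images.
- handle (a point): centre of the red handle of the hand magnifier (loose, about 150 g). The handle is a straight bar 95 mm long, 18 mm wide (along y) and 14 mm thick (along z) with rounded edges. Axes: x runs along the handle towards the lens, z is square to the glass, y lies across the handle in the plane of the glass. The lens centre lies 102.5 mm from here along +x; an 18 mm steel neck, 12 mm thick, joins the handle to the rim
- lens (a point): centre of the magnifier's round glass (70 mm across, 6 mm thick, in a round black rim 82 mm across and 10 mm thick), same axes as handle. At the start the rim sits in the slot of the stand, x slopes 45 degrees down into the slot and the handle stands out, sloping up, at the other end. It is not fixed: it lies loose in the slot by its weight
- stand: wooden magnifier stand, fixed to the table: base 125 (x) by 104 (y) by 12 mm, and on it a slotted block sloping at 45 degrees, highest point 78 mm above the table. Origin at the centre of the underside of the base. The slot opens upwards and towards the stand's own -x (roughly towards the robot); the handle stands out that way
- stand_slot (a point): the point in the stand's slot where the lens centre sits when the magnifier is put away, 66 mm above the table; axes as the stand (x level, z up). The rim is held from 41 mm below this point along the slope to 22 mm above it (upper side of the slot: only from 6 mm below it), so the rim is out of the slot after about 65 mm of drawing along the slope; the slot is 13.5 mm high for the 10 mm rim and 88 mm wide for the 82 mm rim
- board_green: green circuit board (loose, 85 (x) by 110 (y) mm, 8 mm high to its upper face, on four short feet) with the big square chip in its middle; parts on it stand up to 22 mm above the table. Origin at the centre of the underside, z up
- chip (a point): centre of the top of the big square black chip (26 by 26 mm, pins on all four sides) in the middle of the green board, 11 mm above the table
- board_blue: blue circuit board (loose, same size, small oblong chips only), not to be touched. Origin at the centre of the underside; parts up to 22 mm high
- radio: handheld two-way radio standing upright (loose), 32 by 56 by 105 mm plus a short aerial to 190 mm. Origin at the centre of the underside
- jar: amber glass jar with a steel lid (loose), 56 mm across, 75 mm high. Origin at the centre of the underside
- screwdriver: yellow-handled screwdriver lying on the table (loose), 200 mm long, handle 26 mm thick. Origin at the middle of its length, on the table; x along it from handle to tip
Things that resemble listed ones, but are neither listed nor needed, are in the scene too. Several things look just like the board_green: the one meant starts nearest to the robot's base.

How it is judged:
On the way:
1. the magnifier is drawn out of the stand and held clear of it by its handle (distance between lens and stand_slot above 0.08 m and contact force between magnifier and stand below 0.05 N and contact force between the fingers and magnifier above 1 N and distance between the grasp point and handle below 0.06 m and height (world z) of lens above 0.05 m), for 0.2 s.
At the end, for the whole second after the job is handed in: Held by its handle (grasp within 60 mm of the handle centre), touching nothing else, at rest: lens centre within 20 mm sideways of the chip centre, 70 to 130 mm above the chip top, glass level within 15 degrees, either face up. Boards within 10 mm, other things within 20 mm, of their start (horizontal distance between lens and chip below 0.02 m and z of lens in the frame of board_green between 0.081 and 0.141 m and (angle between lens's own z axis and vertical below 0.26 rad or angle between lens's own z axis and vertical above 2.88 rad) and contact force between the fingers and magnifier above 1 N and distance between the grasp point and handle below 0.06 m and contact force between magnifier and stand below 0.05 N and contact force between magnifier and table below 0.05 N and contact force between magnifier and board_green below 0.05 N and contact force between magnifier and board_blue below 0.05 N and contact force between magnifier and radio below 0.05 N and contact force between magnifier and jar below 0.05 N and linear speed of magnifier below 0.03 m/s and distance of each of board_green, board_blue from where it was at the start of the episode below 0.01 m); the arm keeps its last pose, push and grip.
It fails at once if the gripper touches the glass (contact force between the fingers and magnifier_c24 above 0.5 N).
It fails at once if the magnifier touches a circuit board (contact force between magnifier and board_green above 0.5 N or contact force between magnifier and board_blue above 0.5 N).
It fails at once if a board or another thing on the table is shifted (distance of any of board_green, board_blue from where it was at the start of the episode above 0.01 m or distance of any of radio, jar, screwdriver from where it was at the start of the episode above 0.02 m).
It also fails if it takes over 35 s, if anything falls off the work surface, if the arm or the gripper's body presses on something with over 40 N, if the wrist force passes 120 N, or if a joint passes its speed limit or range.

## Working session

There is one attempt and no reset: what is moved stays moved. The work goes in short steps, Python scripts to look and compute and a shell command to move; the robot and the scene stay as the last step left them, time stands still between calls to the robot, and variables do not carry over. Pictures are saved under pics/ and viewed, and the job is handed in when it is done.

```bash
ls; mkdir -p pics; python3 - <<'E'
from workcell import bot,capture,job
import cv2,numpy as np
for n in ["scene","side","wrist"]:
    c=capture(n); cv2.imwrite(f"pics/{n}0.png",c["img"])
    print(n,c["vertical_fov"],c["cx"],c["cy"],np.round(c["R"],4).tolist(),np.round(c["t"],4).tolist())
s=bot.sense();print(s["time"],s["eef_pos"],s["tool_rot"],s["opening"],bot.pinch_z)
E
```

```text
pics
scene 45.51097489206386 316.26225660173725 238.8847136089656 [[-0.2506, 0.9681, 0.002], [0.7979, 0.2077, -0.5659], [-0.5483, -0.1402, -0.8245]] [0.0655, -0.4651, 1.6011]
side 56.269780314106555 315.5404485277178 235.93496827273196 [[0.9966, -0.0826, 0.0031], [-0.043, -0.5489, -0.8348], [0.0707, 0.8318, -0.5506]] [-0.6231, 0.1623, 0.9542]
wrist 65.70646984690485 318.68885132441966 234.3928894106551 [[0.4009, 0.9161, -0.0015], [0.8656, -0.3782, 0.3281], [0.3001, -0.1328, -0.9446]] [-0.524, -0.0429, 0.3817]
0.15 [0.21098311 0.48040499 0.23080782] [ 2.05424028e-01  9.78672901e-01 -5.54556591e-04 -1.20083019e-04] 0.08543262803274526 0.0187
```

View pics/scene0.png

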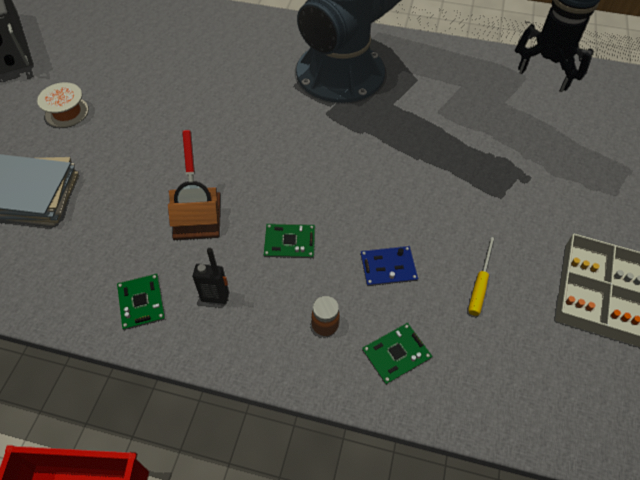

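View pics/side0.png

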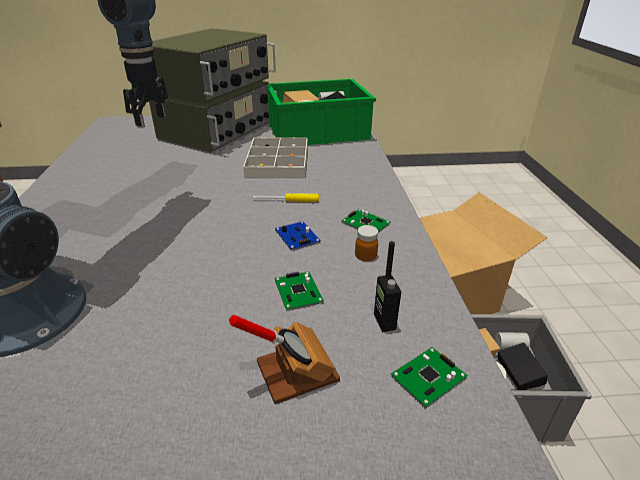

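View pics/wrist0.png

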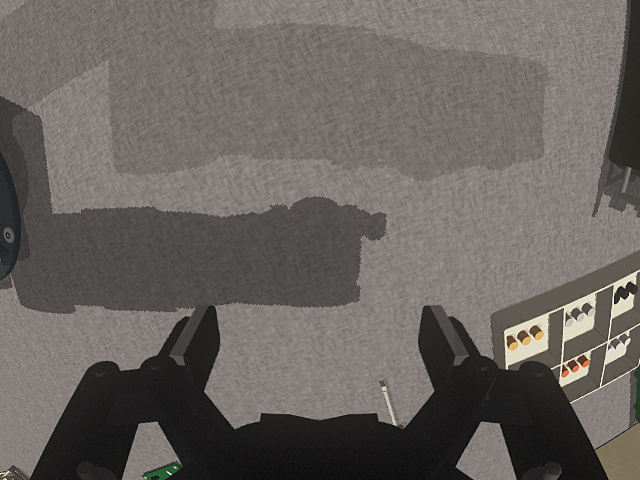

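The scene view shows the red handle from (187,132) to (190,172), with the stand at (195,210). There are three green boards, with chips at about (289,239), (140,300) and (397,352). The base is near (340,75), so the (289,239) board should be the nearest. The side view shows the handle at (232,320)–(275,337) and the near board's chip at (298,289). Next I'll measure these positions and crop the chosen things.

```bash
cat > h.py <<'E'
import numpy as np,cv2
from workcell import bot,capture,job
def K(c):
    f=240/np.tan(np.radians(c["vertical_fov"]/2)); return f
def ray(c,p):
    f=K(c); d=np.array([(p[0]-c["cx"])/f,(p[1]-c["cy"])/f,1.])
    R=np.array(c["R"]);t=np.array(c["t"]); d=R.T@d
    return -R.T@t, d/np.linalg.norm(d)
def plane(c,p,z):
    o,d=ray(c,p); return o+d*(z-o[2])/d[2]
def tri(c1,p1,c2,p2):
    o1,d1=ray(c1,p1);o2,d2=ray(c2,p2)
    s=np.linalg.lstsq(np.c_[d1,-d2],o2-o1,rcond=None)[0]
    a=o1+s[0]*d1;b=o2+s[1]*d2; return (a+b)/2,np.linalg.norm(a-b)
def proj(c,X):
    q=np.array(c["R"])@X+np.array(c["t"]); f=K(c); return np.array([q[0]/q[2]*f+c["cx"],q[1]/q[2]*f+c["cy"]])
E
python3 - <<'E'
from h import *
sc=capture("scene");sd=capture("side")
np.set_printoptions(precision=4,suppress=True)
def redends(c,box):
    x0,y0,x1,y1=box; hsv=cv2.cvtColor(c["img"],cv2.COLOR_BGR2HSV)
    m=(((hsv[...,0]<8)|(hsv[...,0]>172))&(hsv[...,1]>150)&(hsv[...,2]>50)).astype(np.uint8)*255
    k=np.zeros_like(m);k[y0:y1,x0:x1]=m[y0:y1,x0:x1]
    pts=np.argwhere(k)[:,::-1].astype(float); mu=pts.mean(0); v=np.linalg.svd(pts-mu,full_matrices=False)[2][0]
    if v[1]<0 : v=-v
    s=(pts-mu)@v; w=(pts-mu)@np.array([-v[1],v[0]])
    print(len(pts),s.min(),s.max(),w.min(),w.max()); return mu+v*s.min(),mu+v*s.max(),mu
a=redends(sc,(150,110,220,200)); b=redends(sd,(215,300,290,350)); print(a,b)
P=[tri(sc,a[i],sd,b[i]) for i in range(3)]
for p in P: print(p)
d=P[1][0]-P[0][0]; print("len",np.linalg.norm(d),d/np.linalg.norm(d))
# green boards
for n,c in(("scene",sc),("side",sd)):
    hsv=cv2.cvtColor(c["img"],cv2.COLOR_BGR2HSV)
    for col,lo,hi in(("g",(50,120,40),(80,255,255)),("b",(105,120,40),(130,255,255))):
        m=cv2.inRange(hsv,lo,hi); m=cv2.morphologyEx(m,cv2.MORPH_CLOSE,np.ones((9,9)))
        for k in cv2.findContours(m,0,2)[0]:
            if 300<cv2.contourArea(k)<4000:
                r=cv2.minAreaRect(k); bx=cv2.boxPoints(r); X=np.array([plane(c,q,.008)[:2] for q in bx]); M=X.mean(0)
                print(n,col,np.round(r[0]),M,np.linalg.norm(M), X.tolist())
cv2.imwrite("pics/c1.png",np.hstack([cv2.resize(sc["img"][120:270,140:330],None,fx=2.1,fy=2.1),cv2.resize(sd["img"][260:410,215:405],None,fx=2.1,fy=2.1)])[:, :800])
E
```

```text
328 -20.918306401832886 20.72223190820033 -3.9315205438692002 3.934644540225792
502 -24.957580523751627 25.196884500029537 -5.167400404239648 5.4005685440247975
(array([185.8581, 129.8332]), array([189.5817, 171.3069]), array([187.7287, 150.6677])) (array([228.9204, 318.1907]), array([275.2008, 337.5191]), array([251.9502, 327.8088]))
(array([ 0.471 , -0.2362,  0.1722]), np.float64(0.0015161028743936684))
(array([ 0.5358, -0.2172,  0.1086]), np.float64(0.008086302630997244))
(array([ 0.5025, -0.2264,  0.1405]), np.float64(0.0016162988469695066))
len 0.0927568921396581 [ 0.6987  0.205  -0.6855]
scene g [397. 352.] [0.7875 0.2996] 0.8425218253964 [[0.796855875478264, 0.23093305516737048], [0.7118032475416455, 0.31376085928650405], [0.7807011015084786, 0.36737614487497317], [0.8605291116183811, 0.28613092144915875]]
scene g [139. 301.] [ 0.8097 -0.2359] 0.8433640686946238 [[0.7802222708372497, -0.30716259617389696], [0.7409691068119548, -0.22749864550865795], [0.8405617077122023, -0.16652157146329594], [0.8769978430311807, -0.24258604715764098]]
scene g [289. 240.] [0.5854 0.0211] 0.585
[... 619 characters left out ...]
9, -0.3091796680664544]]
side g [299. 289.] [0.5895 0.0215] 0.5898672792806559 [[0.5347329749408847, 0.06403509915521433], [0.6347042671004585, 0.09034882734671923], [0.6399817702860495, -0.02364828046279943], [0.548487434944571, -0.04487703803319287]]
side g [365. 221.] [0.7883 0.2985] 0.8429030300033048 [[0.7229994481752093, 0.3018312316702022], [0.7541350655334512, 0.39137714885148556], [0.8554312385355182, 0.2900396544344487], [0.8204791696675838, 0.2109362088799991]]
side b [298. 234.] [0.5984 0.2468] 0.6472642653185825 [[0.5378448418625307, 0.2808175950248083], [0.6476566245030527, 0.3282871301776388], [0.6548606489225123, 0.20900304207388476], [0.5530504913684613, 0.1692080691366845]]
```

View pics/c1.png

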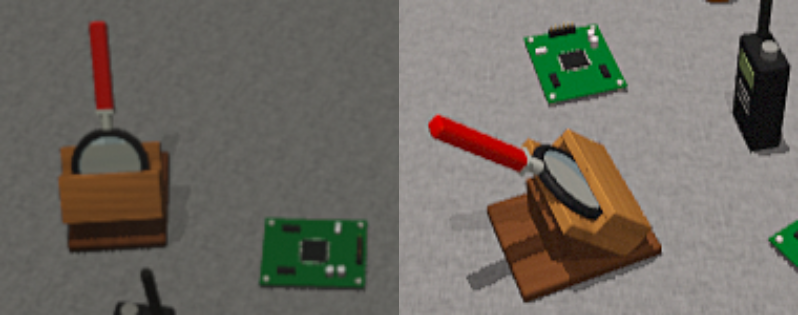

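The handle comes out at (0.5025, -0.226, 0.1405), sloping 44° down with a yaw of about 16°. The near green board is 0.59 m from the base and the other two are 0.84 m away, so it's the right one. The crop shows its square chip with pins. I'll now refine the handle yaw, the chip position and the stand.

```bash
python3 - <<'E'
from h import *
np.set_printoptions(precision=4,suppress=True)
sc=capture("scene");sd=capture("side")
def axis(c,box):
    x0,y0,x1,y1=box; hsv=cv2.cvtColor(c["img"],cv2.COLOR_BGR2HSV)
    m=(((hsv[...,0]<8)|(hsv[...,0]>172))&(hsv[...,1]>150)&(hsv[...,2]>50))
    k=np.zeros(m.shape,bool);k[y0:y1,x0:x1]=m[y0:y1,x0:x1]
    pts=np.argwhere(k)[:,::-1].astype(float); mu=pts.mean(0); v=np.linalg.svd(pts-mu,full_matrices=False)[2][0]
    n=np.cross(ray(c,mu-20*v)[1],ray(c,mu+20*v)[1]); return n/np.linalg.norm(n)
d=np.cross(axis(sc,(150,110,220,200)),axis(sd,(215,300,290,350))); d/=np.linalg.norm(d); d*=np.sign(d[0])
print("dir",d,np.degrees(np.arctan2(d[1],d[0])),np.degrees(np.arcsin(-d[2])))
C=[]
for c,b in((sc,(275,228,304,252)),(sd,(284,277,312,302))):
    g=cv2.cvtColor(c["img"],cv2.COLOR_BGR2GRAY); hs=cv2.cvtColor(c["img"],cv2.COLOR_BGR2HSV)
    m=np.zeros_like(g); x0,y0,x1,y1=b; m[y0:y1,x0:x1]=((g<45)&(hs[...,1]<110))[y0:y1,x0:x1]*255
    n,l,s,ce=cv2.connectedComponentsWithStats(m); i=1+np.argmax(s[1:,4]); print(s[i],ce[i],plane(c,ce[i],.011)); C.append(ce[i])
print(tri(sc,C[0],sd,C[1]))
# stand brown base outline
for n,c,b in(("sc",sc,(150,170,240,250)),("sd",sd,(240,310,350,410))):
    hs=cv2.cvtColor(c["img"],cv2.COLOR_BGR2HSV); m=cv2.inRange(hs,(4,90,20),(22,255,255)); k=np.zeros_like(m);x0,y0,x1,y1=b;k[y0:y1,x0:x1]=m[y0:y1,x0:x1]
    k=max(cv2.findContours(k,0,2)[0],key=cv2.contourArea); h=cv2.approxPolyDP(cv2.convexHull(k),2,True)[:,0]
    for p in h: print(n,p,plane(c,p,.012)[:2])
E
```

```text
dir [ 0.6715  0.2256 -0.7058] 18.571187860095037 44.89617267977455
[284 235  11  10 102] [289.1176 239.1471] [0.5858 0.0219 0.011 ]
[292 285  14   8  73] [297.8767 288.1781] [0.5872 0.0197 0.011 ]
(array([0.5864, 0.0214, 0.0103]), np.float64(0.0019481186514197443))
sc [215 187] [ 0.487  -0.1885]
sc [219 193] [ 0.5018 -0.1731]
sc [218 236] [ 0.6181 -0.1331]
sc [174 239] [ 0.6502 -0.2245]
sc [169 222] [ 0.6096 -0.2534]
sc [169 190] [ 0.5229 -0.2899]
sd [295 321] [ 0.5761 -0.0845]
sd [312 329] [ 0.609  -0.1099]
sd [339 380] [ 0.6472 -0.2382]
sd [275 403] [ 0.5339 -0.2765]
sd [257 358] [ 0.5012 -0.1762]
```

The yaw is 18.5° from both the handle and the stand edges, with a 45° slope. The chip is at (0.5864, 0.0214). I'll take a vertical grasp at the handle centre with the jaws across its width. The first move carries the tool at constant height to above the handle.

```bash
python3 -m crank '[[[-0.02,-0.02,0],[0,0,0],0],[[-0.032,-0.031,0],[0,0,0],0],[[-0.033,-0.031,0],[0,0,0],0],[[-0.033,-0.031,0],[0,0,0],0],[[-0.033,-0.031,0],[0,0,0],0]]' 60
python3 -m crank '[[[-0.033,-0.031,0],[0,0,0],0],[[-0.033,-0.031,0],[0,0,0],0],[[-0.033,-0.031,0],[0,0,0],0],[[-0.033,-0.031,0],[0,0,0],0],[[-0.033,-0.031,0],[0,0,0],0]]'
python3 -m crank '[[[-0.033,-0.031,0],[0,0,0],0],[[-0.033,-0.031,0],[0,0,0],0],[[-0.033,-0.031,0],[0,0,0],0],[[-0.033,-0.031,0],[0,0,0],0],[[-0.033,-0.031,0],[0,0,0],0]]'
python3 -m crank '[[[0,0,0],[0,0,-0.148],0],[[0,0,0],[0,0,-0.148],0],[[0,0,0],[0,0,-0.148],0],[[0,0,0],[0,0,-0.148],0],[[0,0,0],[0,0,-0.148],0]]'
cat >> h.py <<'E'
from scipy.spatial.transform import Rotation as Ro
def st():
    s=bot.sense(); R=Ro.from_quat(s["tool_rot"]).as_matrix(); p=np.array(s["eef_pos"])
    return s,R,p,p-bot.pinch_z*R[:,2]
def report(target_g=None):
    np.set_printoptions(precision=4,suppress=True)
    s,R,p,g=st(); print("t",s["time"],"tcp",p,"grasp",g,"open",round(s["opening"],4),"F",np.array(s["ft_force"]),"M",np.array(s["moment"]))
    print("y",R[:,1],"z",R[:,2],"j",np.array(s["joints"]))
    if target_g is not None: print("move (tool)",R.T@(np.array(target_g)-g))
E
python3 -c "
from h import *
report([0.5025,-0.2264,0.1395])"
```

```text
time: 0.85
eef_pos: [0.2917, 0.2865, 0.2313]
tool_rot: [0.205, 0.979, 0.0, 0.0]
ft_force: [0.9, 0.2, -0.1]
opening: 0.0851
time: 1.35
eef_pos: [0.3805, 0.078, 0.2316]
tool_rot: [0.205, 0.979, 0.0, 0.0]
ft_force: [0.7, 1.2, 0.2]
opening: 0.0858
time: 1.85
eef_pos: [0.4693, -0.1305, 0.2315]
tool_rot: [0.206, 0.979, 0.0, 0.0]
ft_force: [1.2, 1.1, 0.8]
opening: 0.0854
time: 2.35
eef_pos: [0.4689, -0.1285, 0.2313]
tool_rot: [-0.165, 0.986, -0.0, -0.0]
ft_force: [0.3, -0.4, 0.0]
opening: 0.0857
t 2.35 tcp [ 0.4689 -0.1285  0.2313] grasp [ 0.4689 -0.1285  0.25  ] open 0.0857 F [ 0.29   -0.4025  0.0309] M [-0.019  -0.0486  0.0216]
y [-0.3261  0.9453 -0.    ] z [-0.0001 -0.0001 -1.    ] j [-0.2675  0.1718 -0.0998  1.2993 -0.0001 -0.5996]
move (tool) [ 0.0001 -0.1035  0.1105]
```

```bash
python3 -m crank '[[[0,-0.035,0],[0,0,0.005],0],[[0,-0.035,0],[0,0,0.004],0],[[0,-0.0335,0],[0,0,0],0],[[0,0,0.02],[0,0,0],0],[[0,0,0],[0,0,0],0]]'
python3 - <<'E'
from h import *
report([0.5025,-0.2264,0.1395])
c=capture("wrist");cv2.imwrite("pics/w1.png",c["img"])
c=capture("side");cv2.imwrite("pics/s1.png",cv2.resize(c["img"][180:420,140:400],None,fx=2,fy=2))
E
```

```text
time: 2.85
eef_pos: [0.5006, -0.227, 0.209]
tool_rot: [-0.157, 0.988, 0.001, -0.002]
ft_force: [-0.2, 0.8, -0.9]
opening: 0.0856
t 2.85 tcp [ 0.5006 -0.227   0.209 ] grasp [ 0.5007 -0.227   0.2277] open 0.0856 F [-0.1778  0.7823 -0.9444] M [-0.0072  0.0431 -0.0058]
y [-0.3105  0.9506  0.0026] z [-0.0036  0.0016 -1.    ] j [-0.4256  0.2914  0.003   1.2863 -0.     -0.7414]
move (tool) [-0.0022 -0.0002  0.0882]
```

View pics/w1.png

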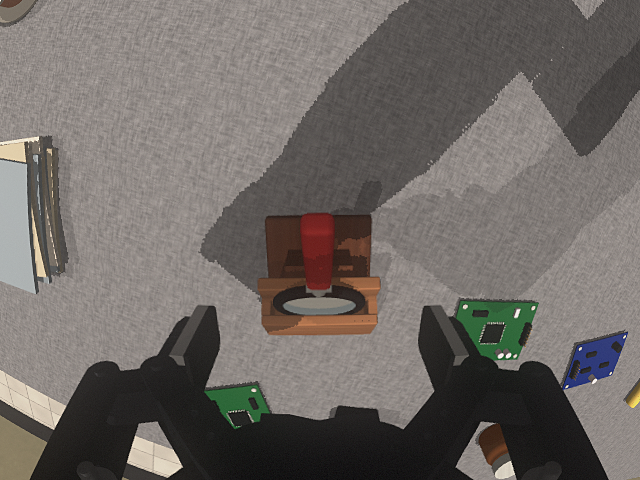

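View pics/s1.png

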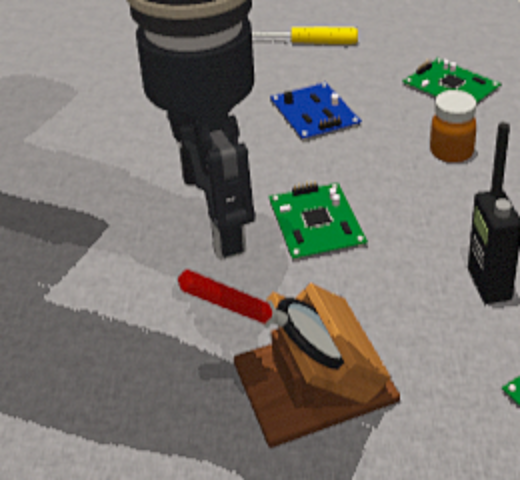

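The handle is midway between the open jaws (x≈318 in the wrist view) and upright in the picture, so it's aligned. The side view shows clear air beneath the fingers. Next: descend and close.

```bash
python3 -m crank '[[[-0.001,0,0.025],[0,0,0],0],[[0,0,0.025],[0,0,0],0],[[0,0,0.025],[0,0,0],0],[[0,0,0.012],[0,0,0],0],[[0,0,0],[0,0,0],0]]'
python3 -c "
from h import *
report([0.5025,-0.2264,0.1395])"
python3 -m crank '[[[0,0,0],[0,0,0],0.5],[[0,0,0],[0,0,0],0.7],[[0,0,0],[0,0,0],0.9],[[0,0,0],[0,0,0],1],[[0,0,0],[0,0,0],1]]' 50
python3 - <<'E'
from h import *
report([0.5025,-0.2264,0.1395])
c=capture("wrist");cv2.imwrite("pics/w2.png",c["img"])
c=capture("side");cv2.imwrite("pics/s2.png",cv2.resize(c["img"][180:420,140:400],None,fx=2,fy=2))
E
```

```text
time: 3.45
eef_pos: [0.502, -0.2255, 0.1238]
tool_rot: [-0.158, 0.987, 0.0, -0.001]
ft_force: [-0.0, 0.1, 0.5]
opening: 0.0855
t 3.45 tcp [ 0.502  -0.2255  0.1238] grasp [ 0.502  -0.2255  0.1425] open 0.0855 F [-0.0278  0.1065  0.5312] M [-0.0275 -0.0056 -0.0059]
y [-0.3127  0.9499  0.0012] z [-0.0018  0.0007 -1.    ] j [-0.4222  0.339  -0.1542  1.0795 -0.0001 -0.7402]
move (tool) [-0.0002 -0.001   0.003 ]
time: 3.95
eef_pos: [0.5027, -0.2264, 0.1248]
tool_rot: [-0.158, 0.987, -0.0, 0.0]
ft_force: [-0.2, 0.0, 2.6]
opening: 0.0173
t 3.95 tcp [ 0.5027 -0.2264  0.1248] grasp [ 0.5027 -0.2264  0.1435] open 0.0173 F [-0.2024  0.0386  2.6365] M [ 0.122  -0.0398  0.0602]
y [-0.3119  0.9501 -0.0003] z [ 0.0004 -0.0002 -1.    ] j [-0.4231  0.3382 -0.1527  1.0794 -0.     -0.7403]
move (tool) [0.0002 0.     0.0039]
```

View pics/w2.png

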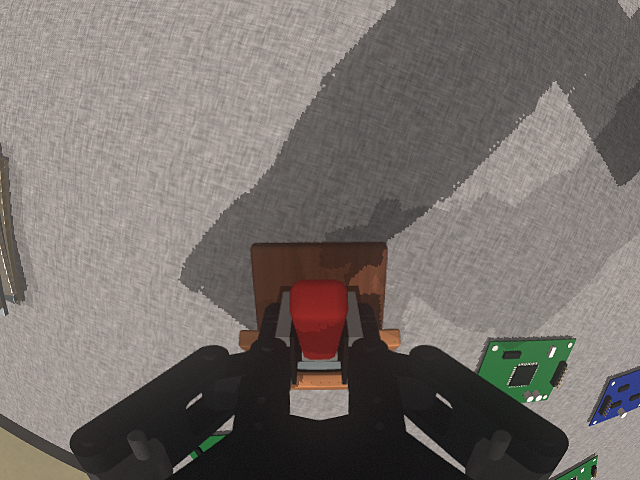

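View pics/s2.png

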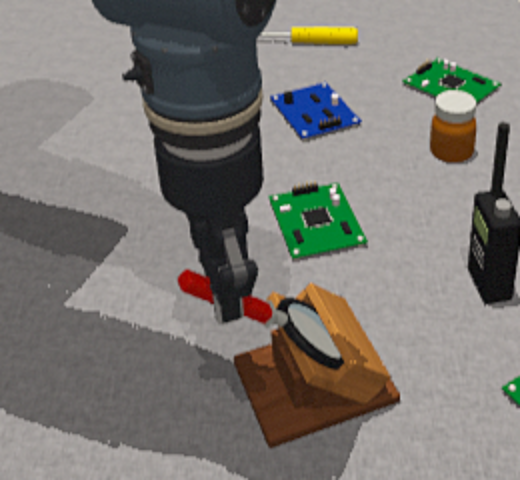

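It's gripped at 17.3 mm opening, on the handle and well away from the rim. Now I'll draw along the slope, which is tool +x and -z in equal parts.

```bash
python3 -m crank '[[[0.002,0,-0.002],[0,0,0],1],[[0.004,0,-0.004],[0,0,0],1],[[0.005,0,-0.005],[0,0,0],1]]' 60
python3 -c "
from h import *
report()"
python3 -m crank '[[[0.006,0,-0.006],[0,0,0],1],[[0.006,0,-0.006],[0,0,0],1],[[0.006,0,-0.006],[0,0,0],1]]'
python3 - <<'E'
from h import *
report()
c=capture("side");cv2.imwrite("pics/s3.png",cv2.resize(c["img"][180:420,140:400],None,fx=2,fy=2))
E
```

```text
time: 4.35
eef_pos: [0.4921, -0.2297, 0.1355]
tool_rot: [-0.158, 0.987, 0.0, 0.0]
ft_force: [2.6, 1.2, -1.9]
opening: 0.0164
t 4.35 tcp [ 0.4921 -0.2297  0.1355] grasp [ 0.4921 -0.2297  0.1542] open 0.0164 F [ 2.6315  1.225  -1.9232] M [ 0.1579 -0.6221  0.0548]
y [-0.3122  0.95    0.0001] z [ 0.0002  0.0002 -1.    ] j [-0.437   0.3176 -0.1541  1.099   0.0003 -0.7544]
time: 4.65
eef_pos: [0.4744, -0.2356, 0.154]
tool_rot: [-0.158, 0.987, -0.0, -0.0]
ft_force: [1.2, 0.5, -2.1]
opening: 0.0166
t 4.65 tcp [ 0.4744 -0.2356  0.154 ] grasp [ 0.4744 -0.2356  0.1727] open 0.0166 F [ 1.1639  0.5051 -2.0828] M [ 0.1633 -0.4995  0.0263]
y [-0.3117  0.9502 -0.0002] z [-0.0001 -0.0002 -1.    ] j [-0.4609  0.2835 -0.1536  1.1337 -0.0002 -0.7779]
```

View pics/s3.png

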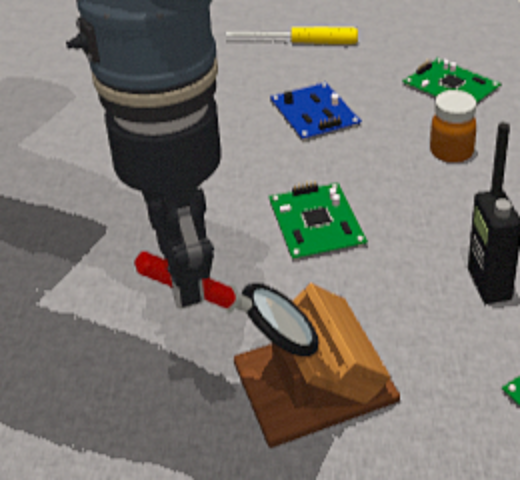

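The magnifier slides out with the hand, at about 2–3 N, and is roughly 41 mm out. I'll draw another 68 mm or so.

```bash
python3 -m crank '[[[0.008,0,-0.008],[0,0,0],1],[[0.009,0,-0.009],[0,0,0],1],[[0.01,0,-0.01],[0,0,0],1],[[0.01,0,-0.012],[0,0,0],1],[[0.01,0,-0.014],[0,0,0],1]]'
python3 -m crank '[[[0.005,0,-0.015],[0,0,0],1],[[0,0,-0.01],[0,0,0],1],[[0,0,0],[0,0,0],1],[[0,0,0],[0,0,0],1],[[0,0,0],[0,0,0],1]]'
cat >> h.py <<'E'
def red(c,box=None,mn=30):
    hsv=cv2.cvtColor(c["img"],cv2.COLOR_BGR2HSV)
    m=(((hsv[...,0]<8)|(hsv[...,0]>172))&(hsv[...,1]>150)&(hsv[...,2]>50))
    k=np.zeros(m.shape,bool);x0,y0,x1,y1=box;k[y0:y1,x0:x1]=m[y0:y1,x0:x1]
    return k
E
python3 - <<'E'
from h import *
report()
c=capture("side");cv2.imwrite("pics/s4.png",cv2.resize(c["img"][120:420,100:400],None,fx=2,fy=2))
c=capture("scene");cv2.imwrite("pics/sc4.png",cv2.resize(c["img"][60:300,100:420],None,fx=2,fy=2))
E
```

```text
time: 5.2
eef_pos: [0.4291, -0.2502, 0.2072]
tool_rot: [-0.158, 0.987, 0.0, -0.0]
ft_force: [-0.0, -0.7, -1.6]
opening: 0.0171
time: 5.7
eef_pos: [0.4255, -0.2513, 0.2306]
tool_rot: [-0.158, 0.987, 0.0, -0.0]
ft_force: [0.6, -0.4, -2.3]
opening: 0.0167
t 5.7 tcp [ 0.4255 -0.2513  0.2306] grasp [ 0.4255 -0.2514  0.2493] open 0.0167 F [ 0.6048 -0.352  -2.2974] M [-0.0796  0.0919  0.0354]
y [-0.3121  0.95    0.0008] z [-0.0011  0.0005 -1.    ] j [-0.5335  0.1864 -0.0829  1.3026 -0.0001 -0.851 ]
```

View pics/s4.png

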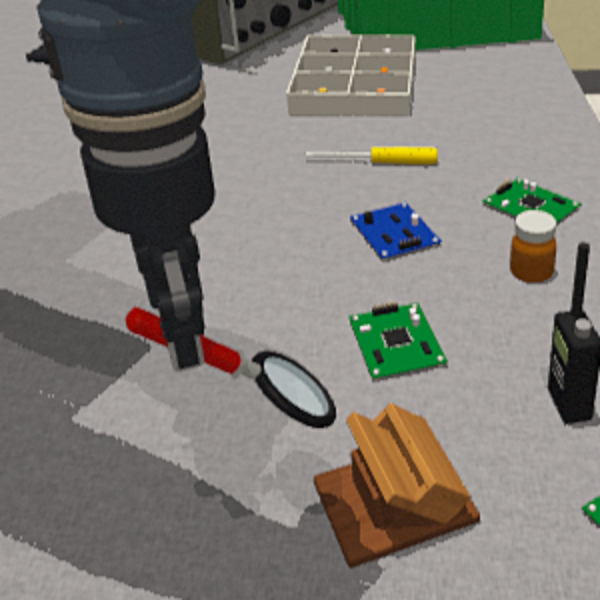

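View pics/sc4.png

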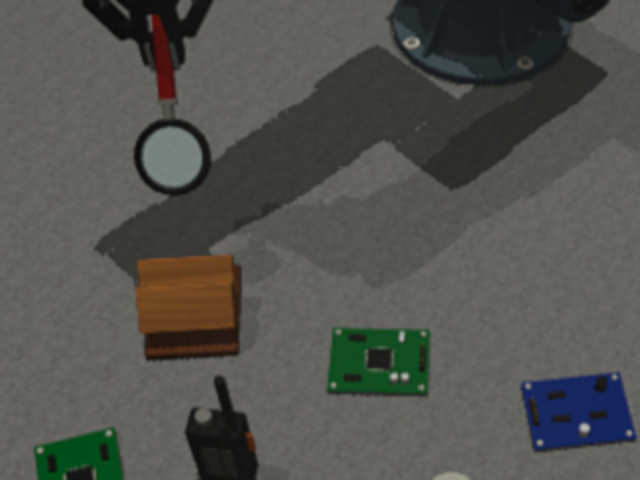

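The magnifier is clear of the stand, held by the handle at about 45°, with the lens at about (295,385) in the side crop and (172,155) in the scene crop. I'll carry it towards the board at this height, then turn it level.

```bash
python3 -m crank '[[[-0.01,0.015,0],[0,0,0],1],[[-0.02,0.03,0],[0,0,0],1],[[-0.02,0.032,0],[0,0,0],1],[[-0.02,0.032,0],[0,0,0],1],[[-0.02,0.032,0],[0,0,0],1]]'
python3 -m crank '[[[-0.02,0.032,0],[0,0,0],1],[[-0.012,0.02,0],[0,0,0],1],[[-0.01,0.016,0],[0,0,0],1],[[0,0,0],[0,-0.1,0],1],[[0,0,0],[0,-0.13,0],1]]'
python3 -m crank '[[[0,0,0],[0,-0.13,0],1],[[0,0,0],[0,-0.13,0],1],[[0,0,0],[0,-0.13,0],1],[[0,0,0],[0,-0.1,0],1],[[0,0,0],[0,-0.065,0],1]]'
python3 -m crank '[[[0,0,0],[0,0,0],1],[[0,0,0],[0,0,0],1]]'
python3 - <<'E'
from h import *
report()
c=capture("side");cv2.imwrite("pics/s5.png",c["img"])
c=capture("scene");cv2.imwrite("pics/sc5.png",c["img"])
E
```

```text
time: 6.3
eef_pos: [0.4672, -0.088, 0.2309]
tool_rot: [-0.158, 0.987, 0.0, -0.0]
ft_force: [0.5, -0.4, -1.6]
opening: 0.0171
time: 6.8
eef_pos: [0.4873, -0.0106, 0.2304]
tool_rot: [-0.158, 0.981, 0.019, 0.114]
ft_force: [-0.5, -1.3, -0.9]
opening: 0.0172
time: 7.3
eef_pos: [0.4839, -0.0115, 0.2301]
tool_rot: [-0.146, 0.912, 0.061, 0.379]
ft_force: [0.6, 0.2, -2.1]
opening: 0.0171
time: 7.5
eef_pos: [0.4857, -0.0121, 0.2311]
tool_rot: [-0.146, 0.913, 0.06, 0.377]
ft_force: [0.6, -0.5, -1.8]
opening: 0.017
t 7.5 tcp [ 0.4857 -0.0121  0.2311] grasp [ 0.4731 -0.0162  0.2443] open 0.017 F [ 0.6453 -0.4693 -1.7642] M [-0.2649  0.93   -0.0052]
y [-0.3113  0.9503 -0.    ] z [ 0.6703  0.2195 -0.7089] j [-0.2764 -0.2544 -0.8265  0.3089  0.4051 -0.4457]
```

View pics/s5.png

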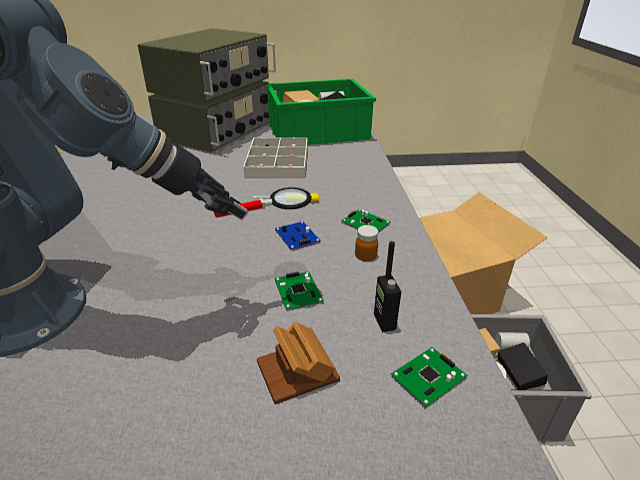

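View pics/sc5.png

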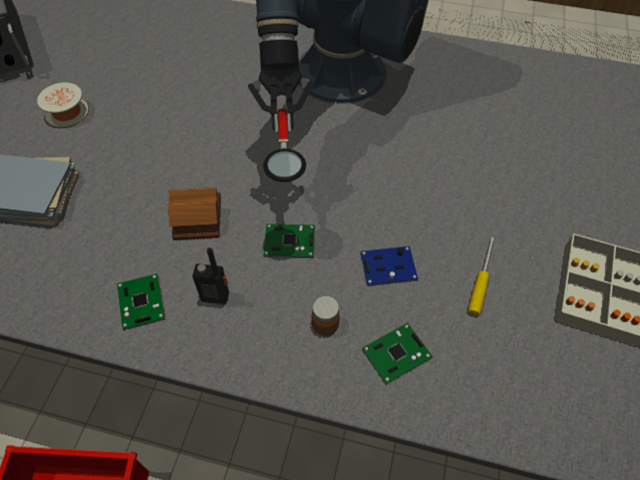

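The magnifier looks roughly level. The lens is at (285,165) in the scene view and (291,198) in the side view. Now I'll measure its centre and tilt.

```bash
cat >> h.py <<'E'
CHIP=np.array([0.5864,0.0214,0.011])
def axisplane(c,pts):
    mu=pts.mean(0); v=np.linalg.svd(pts-mu,full_matrices=False)[2][0]
    n=np.cross(ray(c,mu-20*v)[1],ray(c,mu+20*v)[1]); return n/np.linalg.norm(n)
def lens(sc,sd,bsc,bsd,name):
    P=[];N=[];EL=[]; vis=[]
    for c,b in((sc,bsc),(sd,bsd)):
        x0,y0,x1,y1=b; g=c["img"].max(2)
        m=np.zeros(g.shape,np.uint8); m[y0:y1,x0:x1]=(g[y0:y1,x0:x1]<45)*255
        k=max(cv2.findContours(m,cv2.RETR_EXTERNAL,cv2.CHAIN_APPROX_NONE)[0],key=cv2.contourArea)
        e=cv2.fitEllipse(k); print("ell",np.round(e[0],1),np.round(e[1],1),round(e[2],1)); P.append(np.array(e[0])); EL.append(k[:,0].astype(float))
        r=red(c,(x0-110,y0-90,x1,y1+20)); q=np.argwhere(r)[:,::-1].astype(float); print("red",len(q),q.mean(0)); N.append(axisplane(c,q))
        im=c["img"].copy(); cv2.ellipse(im,e,(0,255,255),1); vis.append(cv2.resize(im[y0-50:y0+90,x0-80:x0+100],None,fx=2.2,fy=2.2))
    cv2.imwrite(name,np.hstack(vis))
    L,gap=tri(sc,P[0],sd,P[1]); print("lens",L,"gap",gap)
    d=np.cross(N[0],N[1]);d/=np.linalg.norm(d);d*=np.sign(d[0]); print("handle dir",d,"pitch deg",np.degrees(np.arcsin(d[2])),"yaw",np.degrees(np.arctan2(d[1],d[0])))
    # scale-rim check: back-project the contours to level plane at L height
    for c,k in((sc,EL[0]),(sd,EL[1])):
        X=np.array([plane(c,p,L[2])[:2] for p in k]).astype(np.float32); r=cv2.fitEllipse(X*1000); print(" rim on level plane mm",np.round(r[0],1),np.round(r[1],1),round(r[2]))
    return L,d
E
python3 - <<'E'
from h import *
s,R,p,g=st()
L,d=lens(capture("scene"),capture("side"),(262,147,308,183),(269,184,313,211),"pics/e5.png")
print("lens rel grasp",L-g,np.linalg.norm(L-g)); print("move in tool", R.T@(CHIP+[0,0,.1]-L), "world",CHIP+[0,0,.1]-L)
E
```

```text
ell [283.9 165. ] [32.4 41.9] 87.9
red 254 [282.37795276 123.90944882]
ell [290.9 196.9] [19.9 37.9] 87.8
red 208 [245.66346154 201.98076923]
lens [0.57735758 0.01788679 0.24451015] gap 0.000939633353872732
handle dir [0.24789689 0.09023332 0.96457508] pitch deg 74.70383485199316 yaw 20.00127134841307
 rim on level plane mm [575.9  17.7] [79.  81.5] 117
 rim on level plane mm [577.9  18.8] [73.8 81.2] 173
lens rel grasp [ 0.10311768  0.03396191 -0.00074905] 0.10856899977992591
move in tool [0.08743728 0.00059609 0.10135795] world [ 0.00904242  0.00351321 -0.13351015]
```

View pics/e5.png

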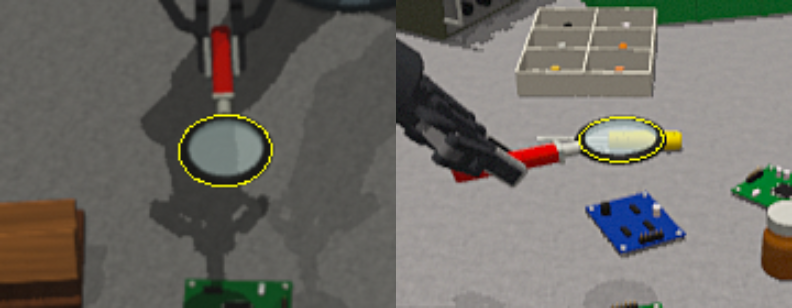

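The lens centre is (0.577, 0.018, 0.2445) with a 1 mm ray gap, and it lies 0.7 mm below the grasp point. The handle-line pitch of 75° is meaningless, because the two viewing planes nearly coincide. The rim's 81 mm width and near-circular shape on a level plane show it's close to level. Now I'll lower it by 0.1335 m with a 9 mm forward shift.

```bash
python3 -m crank '[[[0.006,0,0.007],[0,0,0],1],[[0.012,0,0.014],[0,0,0],1],[[0.014,0,0.016],[0,0,0],1],[[0.014,0,0.016],[0,0,0],1],[[0.014,0,0.016],[0,0,0],1]]'
python3 -m crank '[[[0.012,0,0.014],[0,0,0],1],[[0.009,0,0.011],[0,0,0],1],[[0.0065,0.0005,0.0075],[0,0,0],1],[[0,0,0],[0,0,0],1],[[0,0,0],[0,0,0],1]]'
python3 -m crank '[[[0,0,0],[0,0,0],1],[[0,0,0],[0,0,0],1],[[0,0,0],[0,0,0],1]]'
python3 - <<'E'
from h import *
report()
for n in("side","scene","wrist"): cv2.imwrite(f"pics/{n}6.png",capture(n)["img"])
E
```

```text
time: 8.2
eef_pos: [0.4927, -0.0098, 0.1398]
tool_rot: [-0.146, 0.912, 0.06, 0.378]
ft_force: [1.1, -0.2, -2.1]
opening: 0.0168
time: 8.7
eef_pos: [0.4956, -0.0082, 0.0976]
tool_rot: [-0.146, 0.912, 0.061, 0.377]
ft_force: [0.1, -0.4, -2.0]
opening: 0.0173
time: 9.0
eef_pos: [0.4954, -0.0084, 0.0984]
tool_rot: [-0.146, 0.912, 0.06, 0.378]
ft_force: [-0.7, 0.2, -1.7]
opening: 0.0167
t 9.0 tcp [ 0.4954 -0.0084  0.0984] grasp [ 0.4829 -0.0125  0.1116] open 0.0167 F [-0.6767  0.2272 -1.737 ] M [-0.3606  1.0075  0.0144]
y [-0.3119  0.9501 -0.0008] z [ 0.6724  0.2201 -0.7067] j [-0.2569  0.0257 -1.0954 -0.2496  0.3939 -0.4292]
```

View pics/side6.png

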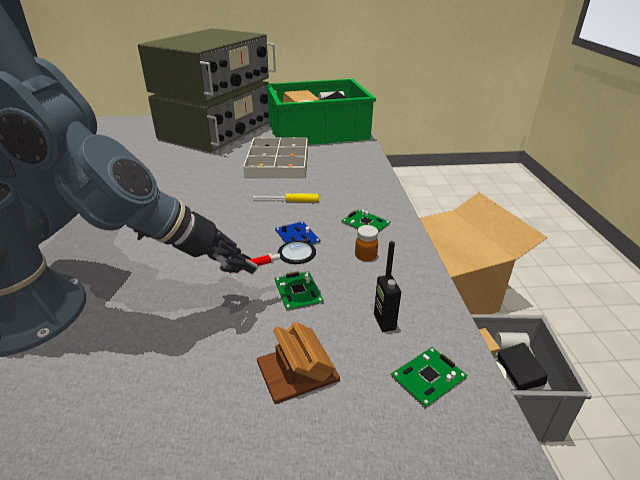

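View pics/scene6.png

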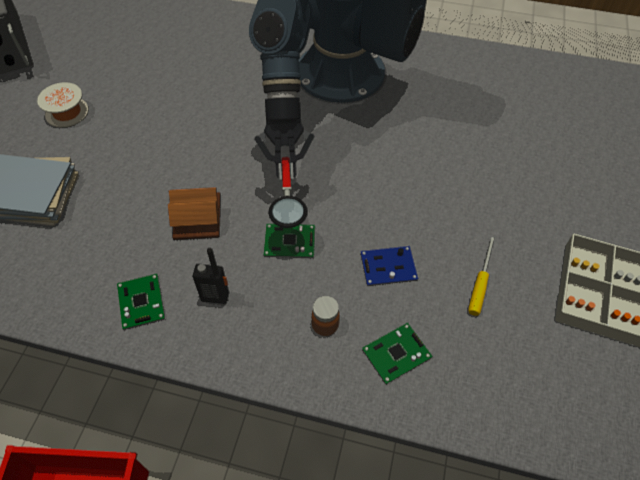

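Lens is at about (288,210) in the scene view and (297,252) in the side view. The boards and other things look unmoved. Joint 3 is at -1.095 (limit -1.14), which is inside its range. Final measurements follow.

```bash
python3 - <<'E'
from h import *
s,R,p,g=st()
sc=capture("scene");sd=capture("side")
L,d=lens(sc,sd,(266,194,309,229),(276,239,318,266),"pics/e6.png")
print("lens rel grasp",L-g); print("err lens-chip",L-CHIP)
for n,c,b in(("scene",sc,(230,190,450,400)),("side",sd,(240,180,420,330))):
  hsv=cv2.cvtColor(c["img"],cv2.COLOR_BGR2HSV)
  for col,lo,hi in(("g",(50,120,40),(80,255,255)),("b",(105,120,40),(130,255,255))):
    m=cv2.morphologyEx(cv2.inRange(hsv,lo,hi),cv2.MORPH_CLOSE,np.ones((9,9)))
    for k in cv2.findContours(m,0,2)[0]:
        if 300<cv2.contourArea(k)<4000: print(n,col,np.round(cv2.minAreaRect(k)[0],1))
s2=bot.sense(); print(np.abs(s2["qd"]).max(),s2["opening"])
E
```

```text
ell [287.4 211.8] [32.4 37.9] 71.3
red 235 [285.74042553 172.07659574]
ell [296.6 251.4] [22.3 34.7] 85.2
red 146 [260.45205479 260.23972603]
lens [0.58605893 0.02196205 0.11079991] gap 0.0008324597172862892
handle dir [ 0.94928466  0.31273845 -0.03245445] pitch deg -1.8598297079785877 yaw 18.234283228828094
 rim on level plane mm [584.7  21.9] [76.4 86.4] 88
 rim on level plane mm [586.6  23. ] [73.  82.6] 165
lens rel grasp [ 0.10346964  0.03447281 -0.00041762]
err lens-chip [-0.00034107  0.00056205  0.09979991]
scene g [396.9 352.3]
scene g [139.4 301.1]
scene g [288.9 239.7]
scene b [388.9 265. ]
side g [428.9 374.3]
side g [298.8 289.4]
side g [365.4 221.3]
side b [297.6 232.1]
0.0028716549938406413 0.016914108276416633
```

View pics/e6.png

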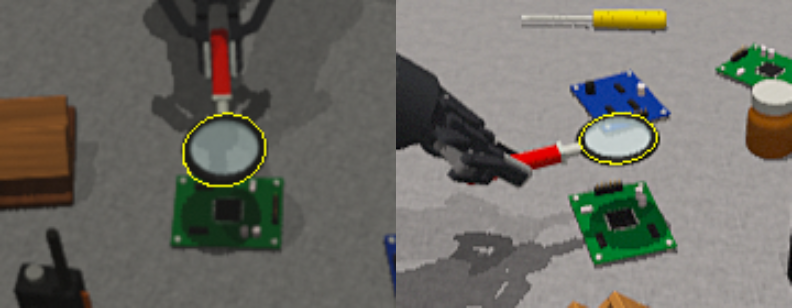

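View pics/wrist6.png

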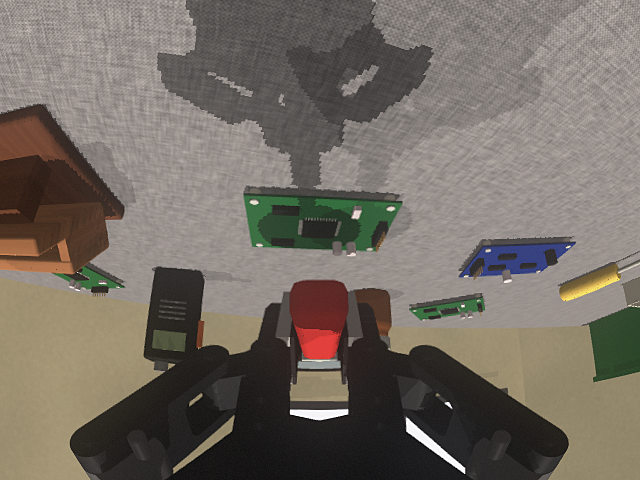

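The lens is within 1 mm of the chip centre sideways, 100 mm above it, with the handle pitched -1.9° and at rest. I'm handing it in.

```bash
python3 -c "
from h import *
print(job.job_done()); report()"
```

```text
the job is handed in; nothing more can be done
None
the job is handed in; nothing more can be done
```

The magnifier is held level over the big square chip on the nearest green board, and the job is handed in. I gripped it by the middle of the handle, drew it out along the 45° slope, carried it across, turned it level and lowered it. It took about 9 s of the 35 s.

**Lens position:** the last two-camera check put the lens within 1 mm of the chip centre sideways and 99.8 mm above the chip top, with a 0.8 mm gap between the two rays.

**At rest and clear:** the handle was pitched about -2°, joint speeds were below 0.003 rad/s, the grip was firm at 16.9 mm opening, and nothing in the pictures was touching the magnifier.

**Boards:** the green boards' picture positions are unchanged to within half a pixel. The blue board's position agreed in the scene view but shifted about 2 px in the side view, where the rim partly hides it. I judged the radio, jar and screwdriver unmoved by eye only.

**Checks that disagreed:**
- **First tilt measurement:** before lowering, the handle-line pitch read 75°. I discarded it because the two viewing planes nearly coincided.
- **Rim outline:** in the final check, projected on a level plane, it measured 76×86 mm and 73×83 mm instead of a round 82 mm. I put this down to coarse edge detection and at most a few degrees of tilt.

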